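Check the hand brake of the lab trolley

ROBOT

A 7-joint arm with a two-finger parallel gripper is mounted at the origin on the work surface. World frame = base frame: x ahead of the robot, y to its left, z up, the work surface at z = 0. Lengths are in m, angles in rad, forces in N, time in s.
With the tool pointing down it reaches from about 0.425 to 0.925 m from the base axis. Payload 6.8 kg.
Tool frame: the origin (TCP) lies between the finger pads; the fingertips stand 17 mm ahead of it and the grasp point (between the pads) lies 2 mm behind it; z points along the fingers, x is the direction in which the jaws open and shut, and the axes are right-handed (so a half turn about z gives the same grasp; the last joint's range is limited). The gripper opens to 85 mm and grips with 20 to 120 N. Pads are 22 mm wide; open, the fingers measure 114 mm over their backs; the gripper's body (76 mm by 85 mm) begins 54 mm behind the grasp point. The pads swing forward as they close: fully open they stand 13 mm farther back than shut.
Start: joints at [-1.365, 0.477, 0.022, 1.555, -0.011, 1.109, -0.083], TCP at [0.208, 0.642, 0.248] pointing down, gripper open.
Joint ranges: [-2.96, 2.96], [-0.34, 2.1], [-1.41, 1.46], [0.24, 2.44], [-1.37, 4.51], [0.17, 1.92], [-2.96, 2.96]. Speed limits (rad/s): [2.39, 2.39, 3.14, 3.14, 3.14, 3.14, 3.14].

INTERFACE

Orientations are given as a unit quaternion [w, x, y, z].
In Python, from station import readout, read_camera, get_calibration, bot, models gives the robot as it stands.
- The arm moves only by the tool carry_out, never from a script. Its argument "deltas" is a list of rows, each a list of 2 entries, a list of its own where there are three numbers: the shift along the tool's x, y, z in cm, then the turn about the tool's z in degrees. A call has 1 to 10 rows; each row is the pose to reach, as a shift and turn from the pose measured when the call began, along the tool's axes at that moment; what a row does not reach only later rows make up. A row lasts 1/8 s, in which the tool goes at most 62.5 mm and 10.7 degrees, less where a joint would pass 70% of its speed; a pose out of reach is approached as far as the arm can. A call with a gripper value outside its range is refused whole. "hand" is the opening, from 0 (shut) to 1 (fully open), set as the call begins (left out, the last holds). The fingers move at their own pace and stop on an object; "newtons" is the grip in N (left out, the last holds). Time passes only in rows, so rows that repeat a pose let the fingers close. It gives the time, the measured TCP pose, the force and the opening at its end, in the units of the state.
- readout.get_obs(): the state, without advancing time (a new reading comes with each control period).
- read_camera(name): name is "scene" or "top" or "wrist"; returns the picture (480x640x3 uint8, red, green, blue); there is no depth.
- get_calibration(name): a dict with "fov_y" (degrees; the focal length in pixels is half the picture's height over the tangent of half this angle, whatever the lens; pixels are square), "cx", "cy" (the principal point, pixels), "world_from_camera" (4x4, takes a point from camera to world coordinates). Camera axes: x right, y down, z forward; pixel columns grow to the right and rows downward; lengths in m; the calibration is good to about 2 mm. A picture is of the moment at which its call begins: read the wrist's pose just before it. get_calibration takes no time and is no camera call; for the wrist camera it gives the pose at the moment of the call.
- bot.hand_in(): hands the job in, once; it reports no verdict.
Trained networks look in the newest picture that a camera, given by its name, has taken for a name from the list of things; names that differ only in an ending like _2 or _b are one class to them, and where a whole thing is asked for, a point or a joint stands for the part that bears it (a point fixed in the world has none). Each returns a list of dicts, best first, with "score" (0 to 1); they miss things now and then, are a little off and sometimes report something else, mostly with a low value. They report only what shows in the picture. A call takes as long as a camera call.
- models.spot_in(query, camera): "centre" ([row, column] in pixels, amid what is visible of it).
The state is a dict: "t": time; "q": joint angles; "joint_vel": joint speeds; "joint_torque": joint torques, N m; "eef_pos": TCP position; "tool_rot": TCP orientation; "contact_force": force on the tool from outside, world axes, zero at the start; "torque": the same for the moment, N m; "gripper_width": opening from 0.0 (shut) to 1.0 (fully open).
Only numpy, scipy, OpenCV 4.12 (cv2) and the standard library are available. Lean on these libraries where they do the work, as an engineer would, in place of code of your own. Each camera call takes 0.05 s, during which the arm holds its last target. There are 200 camera calls.

TASK

Check the hand brake of the trolley backed up to the bench: with the backs of your fingers on the outer side of the red brake lever (the side away from the push bar), press the lever in towards the bar until it comes up against its stop, then take your fingers off so that it springs right back out. Then press it in to its stop once more and keep it pressed there: the program finishes while holding the lever in, so that I can gauge the gap it leaves to the bar. Only press, without forcing it: do not take the lever between the fingers, do not touch the push bar, and leave the things on the trolley and the bench where they stand.

Things in the scene. Friction and masses are not known exactly. Their poses are not given: they have to be found in the camera images.
- brake_lever (a joint): angle of the brake lever, rad: 0 out (at rest), 0.30 pressed in against its stop. Red lever like a bicycle's, on the far side of the push bar, level with it, swinging horizontally about an upright pin. A spring returns it: pressed 105 mm from the pin it takes about 3 N to start and 8 N at the stop, where it turns rigid, parallel to the bar, 25 mm short of the bar's rubber grip
- lever_press (a point): point on the outer face of the lever's blade (away from the bar), mid-height, 105 mm from the pin; moves with the lever. x points straight out of the face (press along -x), y along the blade to the pin, z up. In the push bar's frame it lies at x 54 mm, y -93 mm at the stop (axes parallel to the bar's), about x 85 mm, y -87 mm with the lever out (turned 0.30 rad)
- lever_tip (a point): centre of the 19 mm ball that ends the lever, 150 mm from the pin. The straight blade between pin and ball is 12 mm thick, 18 mm high; its flat outer face runs from 35 to 140 mm from the pin
- lever_pivot (a point): the lever's upright pin, at the blade's mid-height; at x 48 mm, y 12 mm, z 0 in the push bar's frame. The black brake clamp and cylinder round it rise to 20 mm above this point and reach from y -3 to 100 mm of the bar's frame; the blade runs from here towards the bar's -y
- push_bar: the trolley's fixed grey tube handle, 28 mm thick with 33 mm black rubber grips; origin mid-bar on its axis, 200 mm above the bench. y runs along the bar (straight 200 mm either side, ends bend down and away to the deck), x points away from the robot over the trolley's deck, z up. The deck lies 180 mm below the bar's axis and begins 130 mm beyond it. The trolley does not move
- amber_bottle: bystander on the trolley deck: amber bottle with black cap, 68 mm across, 135 mm tall; origin under its centre
- wash_bottle: bystander on the trolley deck: white bottle with red cap, 64 mm across, 140 mm tall; origin under its centre
- beaker: bystander on the bench: glass beaker, 70 mm across, 90 mm tall; origin under its centre
- tip_box: bystander on the bench: blue pipette-tip box with clear lid, 87 x 127 x 80 mm; origin under its centre
- carton: bystander on the bench: small white carton with a blue band, 60 x 90 x 56 mm; origin under its centre

How it is judged:
On the way, in this order (a step that is already met when the one before it is completed fails the run):
1. the fingers press the lever in to its stop (value of joint brake_lever above 0.28 rad and contact force between the fingers and brake_lever above 3 N), for 0.2 s.
2. the fingers come off and the lever springs right back out (value of joint brake_lever below 0.03 rad and contact force between the fingers and brake_lever below 0.3 N), for 0.1 s.
At the end, for the whole second after the job is handed in: the lever is held in against its stop (within 0.02 rad) by the fingers, which press on it with more than 3 N, and nothing presses on the push bar (all of step 1 and contact force between anything else and push_bar below 2 N); the arm keeps its last pose, push and grip.
It fails at once if the lever is taken between the fingers or pressed from the bar side: the point between the finger pads is behind its outer face (contact force between the fingers and brake_lever above 1 N and x of the grasp point in the frame of lever_press below 0 m).
It fails at once if the lever is forced (more than 60 N) (contact force between anything else and brake_lever above 60 N).
It fails at once if the push bar is gripped, pushed or struck (more than 2 N) (contact force between anything else and push_bar above 2 N).
It fails at once if a thing on the trolley or the bench is lifted, knocked or moved by more than 15 mm (distance of any of amber_bottle, wash_bottle, beaker, tip_box, carton from where it was at the start of the episode above 0.015 m).
It also fails if it takes over 48 s, if anything falls off the work surface, if the arm or the gripper's body presses on something with over 40 N, if the wrist force passes 120 N, or if a joint passes its speed limit or range.

## Working session

There is one attempt and no reset: what is moved stays moved. The work goes in short steps, Python scripts to look and compute and a tool call to move; the robot and the scene stay as the last step left them, time stands still between calls to the robot, and variables do not carry over. Pictures are saved under pics/ and viewed, about 8 in all and at most 12, crops included, and the job is handed in when it is done.

Besides the shell and the picture viewer there is one more tool, called after "Call:" by a JSON object that holds its "fn" and its "kwargs", one argument or row to a line. carry_out: Moves the arm, as the interface text tells. Its arguments: {"type":"object","properties":{"deltas":{"type":"array"},"hand":{"type":"number"},"newtons":{"type":"number"}},"required":["deltas"]}

```bash
mkdir -p pics; ls
cat > h.py <<'E'
import numpy as np, cv2
from station import readout, read_camera, get_calibration, bot, models
from scipy.spatial.transform import Rotation as R
def cal(n):
    c=get_calibration(n); f=240/np.tan(np.radians(c["fov_y"])/2); return f,c["cx"],c["cy"],np.array(c["world_from_camera"])
def ray(n,rc):
    f,cx,cy,T=cal(n); d=T[:3,:3]@np.array([(rc[1]-cx)/f,(rc[0]-cy)/f,1]); return T[:3,3],d/np.linalg.norm(d)
def atz(n,rc,z):
    o,d=ray(n,rc); return o+d*(z-o[2])/d[2]
def proj(n,p):
    f,cx,cy,T=cal(n); q=T[:3,:3].T@(np.array(p)-T[:3,3]); return np.array([cy+f*q[1]/q[2],cx+f*q[0]/q[2]])
def save(n,im): cv2.imwrite("pics/"+n,im[:,:,::-1])
E
python3 - <<'E'
from h import *
np.set_printoptions(precision=3,suppress=True)
o=readout.get_obs();print(o)
for n in ["scene","top"]:
    im=read_camera(n); save(n+"0.png",im); print(n,cal(n))
    for q in ["push_bar","lever_press","lever_tip","lever_pivot","amber_bottle","wash_bottle","beaker","tip_box","carton"]:
        print(n,q,[(np.round(d["centre"],1),round(d["score"],2)) for d in models.spot_in(q,n)[:2]])
E
```

```text
pics
{'t': 0.0, 'q': array([-1.365,  0.478,  0.022,  1.556, -0.011,  1.109, -0.083]), 'joint_vel': array([ 0.001,  0.   , -0.001,  0.001,  0.   ,  0.   ,  0.002]), 'joint_torque': array([  0.001, -59.646,   1.608, -28.119,   0.012,   0.009,  -0.   ]), 'eef_pos': array([0.208, 0.641, 0.247]), 'tool_rot': array([ 0.001,  0.809,  0.588, -0.001]), 'contact_force': array([ 0.441, -0.477, -0.072]), 'torque': array([ 0.005, -0.018,  0.012]), 'gripper_width': 0.9960909080579649}
scene (np.float64(603.794850553766), 334.81779526361265, 248.04092356314607, array([[-0.587,  0.614, -0.528,  1.302],
       [ 0.81 ,  0.438, -0.391,  0.53 ],
       [-0.009, -0.656, -0.754,  1.206],
       [ 0.   ,  0.   ,  0.   ,  1.   ]]))
scene push_bar [(array([267.5, 428.7]), 0.96)]
scene lever_press [(array([246.7, 357.5]), 0.92)]
scene lever_tip [(array([253.5, 359.8]), 0.57)]
scene lever_pivot [(array([249.4, 356. ]), 0.77)]
scene amber_bottle [(array([363.5, 379.9]), 0.95)]
scene wash_bottle [(array([290.5, 280. ]), 0.58)]
scene beaker [(array([293.6, 506. ]), 0.89)]
scene tip_box [(array([186.4, 300.4]), 0.78), (array([360. , 377.8]), 0.65)]
scene carton [(array([174.3, 263.8]), 0.7)]
top (np.float64(554.9051187451538), 325.16645501449614, 245.38793397396893, array([[ 0.006, -0.991,  0.136,  0.384],
       [-1.   , -0.006, -0.   , -0.058],
       [ 0.001, -0.136, -0.991,  1.429],
       [ 0.   ,  0.   ,  0.   ,  1.   ]]))
top push_bar [(array([256.4, 245. ]), 0.58), (array([238.4, 275.3]), 0.35)]
top lever_press [(array([236.2, 280. ]), 0.74)]
top lever_tip [(array([328.9, 471.9]), 0.69), (array([239.3, 277.2]), 0.57)]
top lever_pivot [(array([238.5, 277.4]), 0.89)]
top amber_bottle [(array([184.8, 224.7]), 0.95)]
top wash_bottle [(array([201.2, 332.8]), 0.88)]
top beaker [(array([327. , 159.6]), 0.77)]
top tip_box [(array([332.1, 411. ]), 0.88), (array([236.8, 274.8]), 0.5)]
top carton [(array([327.2, 468.1]), 0.91)]
```

Run:
```python
from h import *
im=cv2.imread("pics/top0.png")[140:380,60:540]; cv2.imwrite("pics/topc.png",cv2.resize(im,(800,400),interpolation=cv2.INTER_CUBIC))
```

```text
(no output)
```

View pics/topc.png

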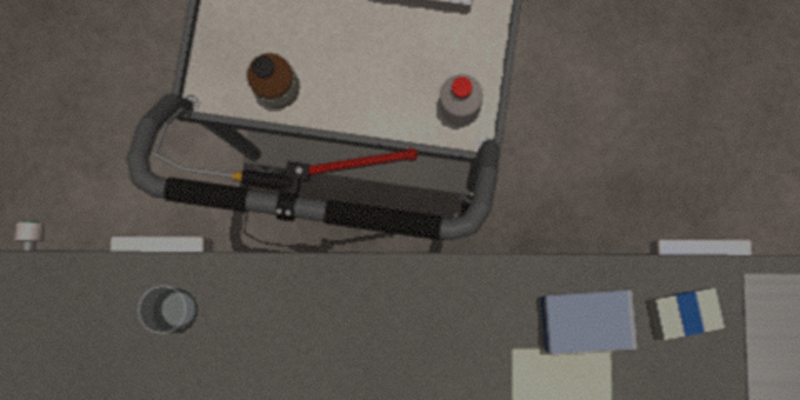

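View pics/scene0.png

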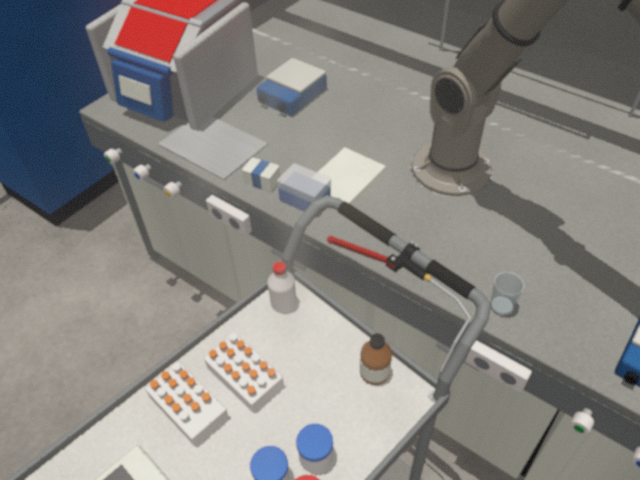

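The top view shows the pin at about (row 242, col 239), the red ball at about (233, 308) and the bar's grips running from about (253, 160) to (275, 324). The scene view has the ball at about (240, 331). Next I'll fit these.

Run:
```python
from h import *
np.set_printoptions(precision=4,suppress=True)
def red(n,box):
    im=cv2.imread(f"pics/{n}0.png").astype(int); b,g,r=im[...,0],im[...,1],im[...,2]
    m=(r>1.8*g)&(r>60)&(r>1.8*b); k=np.zeros_like(m); r0,r1,c0,c1=box; k[r0:r1,c0:c1]=1
    v,u=np.nonzero(m&k); return np.stack([v,u],1).astype(float)
P=red("top",(220,255,230,325)); S=red("scene",(225,275,320,400))
for n,p in(("top",P),("scene",S)):
    print(n,len(p),p.min(0),p.max(0))
# line fit top in world at z=.2
W=np.array([atz("top",x,.2)[:2] for x in P]); c=W.mean(0); u,s,vt=np.linalg.svd(W-c); d=vt[0]; d*=-np.sign(d[1])
t=(W-c)@d; print("lever z=.2 centre",c,"dir",d,"ends",c+d*t.min(),c+d*t.max(),"len",np.ptp(t), "ang",np.degrees(np.arctan2(d[1],d[0])))
Ws=np.array([atz("scene",x,.2)[:2] for x in S]); c2=Ws.mean(0); u,s,vt=np.linalg.svd(Ws-c2); d2=vt[0]; d2*=-np.sign(d2[1]);t2=(Ws-c2)@d2
print("scene",c2,d2,"ends",c2+d2*t2.min(),c2+d2*t2.max(),np.ptp(t2),np.degrees(np.arctan2(d2[1],d2[0])))
px=lambda x,y:(140+y*.6,60+x*.6)
for a in [(167,188),(440,225),(298,170),(287,205)]: print(a,atz("top",px(*a),.2))
print("pin z.22",atz("top",px(298,170),.22))
for n,z in(("amber_bottle",.15),("wash_bottle",.15)):
    print(n,[atz("top",models.spot_in(n,"top")[0]["centre"],z) ])
```

```text
top 349 [229. 245.] [244. 310.]
scene 345 [237. 328.] [267. 394.]
lever z=.2 centre [0.5722 0.0476] dir [ 0.1633 -0.9866] ends [0.56   0.1213] [ 0.5842 -0.0244] len 0.14775475148891376 ang -80.5996439096929
scene [0.5706 0.0538] [ 0.1386 -0.9903] ends [0.5583 0.1413] [ 0.5811 -0.0216] 0.16448421483162798 -82.03172887704739
(167, 188) [0.5339 0.3094 0.2   ]
(440, 225) [ 0.4863 -0.0563  0.2   ]
(298, 170) [0.5592 0.1348 0.2   ]
(287, 205) [0.5119 0.1482 0.2   ]
pin z.22 [0.5564 0.1316 0.22  ]
amber_bottle [array([0.7026, 0.1795, 0.15  ])]
wash_bottle [array([ 0.6645, -0.0759,  0.15  ])]
```

Call:
{"fn": "carry_out", "kwargs": {
  "deltas": [
    [[0,0,-4],0],
    [[0,0,-8],0],
    [[-3.2,4.1,-8.5],5.5],
    [[-6.4,8.2,-8.5],11],
    [[-9.6,12.3,-8.5],16.5],
    [[-12.9,16.5,-8.5],22],
    [[-16,20.6,-8.5],28],
    [[-19.3,24.7,-8.5],34],
    [[-22.5,28.8,-8.5],39],
    [[-25.7,32.9,-8.5],44.5]
  ],
  "hand": 0,
  "newtons": 20
}}

```text
t: 2.35
eef_pos: [0.4427, 0.2945, 0.3336]
tool_rot: [-0.0, 0.972, 0.236, 0.0]
contact_force: [0.9, 0.2, -0.0]
gripper_width: 0.002
```

```bash
cat >> h.py <<'E'
def togo(p,ang):
    o=readout.get_obs(); w,x,y,z=o["tool_rot"]; M=R.from_quat([x,y,z,w]).as_matrix()
    a=np.degrees(np.arctan2(M[1,0],M[0,0]))
    print("t",round(o["t"],2),"pos",o["eef_pos"].round(4),"ang",a.round(1),"zax",M[:,2].round(3),"F",o["contact_force"].round(2),"w",round(o["gripper_width"],3))
    print("shift cm",(M.T@(np.array(p)-o["eef_pos"])*100).round(2),"turn",round(a-ang,2))
E
python3 -c "
from h import *
togo([.6248,.0226,.33],-7.6)"
```

```text
t 2.35 pos [0.4427 0.2945 0.3336] ang 27.3 zax [ 0.     0.001 -1.   ] F [ 0.91  0.16 -0.05] w 0.002
shift cm [ 3.68 32.52  0.35] turn 34.95
```

Call:
{"fn": "carry_out", "kwargs": {
  "deltas": [
    [[0.6,5,0],5],
    [[1.2,10,0],10],
    [[1.8,15,0],16],
    [[2.4,20,0],22],
    [[3,25,0.2],28],
    [[3.5,30,0.3],33],
    [[3.7,32.5,0.35],35],
    [[3.7,32.5,0.35],35],
    [[3.7,32.5,0.35],35]
  ]
}}

```text
t: 3.48
eef_pos: [0.6246, 0.0241, 0.3299]
tool_rot: [-0.001, 0.998, -0.066, -0.0]
contact_force: [-0.3, 0.3, -0.4]
gripper_width: 0.0
```

Run:
```python
from h import *
np.set_printoptions(precision=4,suppress=True)
togo([.6248,.0226,.197],-7.6)
im=read_camera("wrist"); save("w1.png",im); f,cx,cy,T=cal("wrist"); print(f,T)
hsv=None
i=im.astype(int); m=(i[...,0]>1.8*i[...,1])&(i[...,0]>1.8*i[...,2])&(i[...,0]>60)
n,l,s,c=cv2.connectedComponentsWithStats(m.astype(np.uint8)); print(s[1:][s[1:,4]>50],c[1:][s[1:,4]>50])
for nm,p in dict(pin=(.557,.1346,.2),tip=(.581,-.0135,.2),press=(.5806,.0316,.2),bar=(.5078,.129,.2)).items(): print(nm,proj("wrist",p)[::-1])
```

```text
t 3.48 pos [0.6246 0.0241 0.3299] ang -7.6 zax [-0.     0.001 -1.   ] F [-0.3   0.34 -0.37] w 0.0
shift cm [ 0.04  0.16 13.29] turn 0.04
338.65065026545255 [[ 0.9914 -0.1248 -0.0382  0.635 ]
 [-0.1305 -0.9498 -0.2842  0.0979]
 [-0.0008  0.2868 -0.958   0.456 ]
 [ 0.      0.      0.      1.    ]]
[[ 200  119   86  182 3208]
 [ 535  157   20   15  232]
 [ 586  157   21   16  254]
 [ 531  180   20   15  220]
 [ 556  181   20   14  233]
 [ 551  203   20   14  221]
 [ 576  203   21   15  243]
 [ 523  224   19   14  195]
 [ 571  225   20   14  228]
 [ 519  245   18   14  188]
 [ 543  245   19   14  197]
 [ 628  250   12   15  137]
 [ 539  265   18   14  184]
 [ 562  265   19   15  206]
 [ 623  270   17   14  193]
 [ 379  303   32   33  777]] [[243.2413 209.4788]
 [544.2759 163.944 ]
 [595.8543 164.3622]
 [539.9682 187.0182]
 [565.4077 187.3348]
 [560.5204 209.5113]
 [585.8807 209.7284]
 [531.3846 230.6718]
 [580.7456 231.2851]
 [527.367  251.5   ]
 [551.6193 251.6345]
 [634.3942 256.2409]
 [547.1359 271.6522]
 [571.3155 271.9126]
 [631.5337 276.2176]
 [394.0232 318.9691]]
pin [203.5161  99.4662]
tip [273.0837 287.3065]
press [262.8243 235.1519]
bar [137.7563 117.5686]
```

View pics/w1.png

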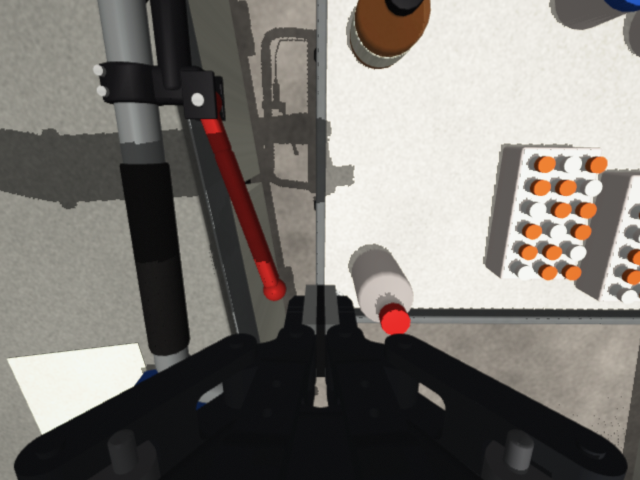

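The wrist view has the lever's ball at (275, 289) against my predicted (273, 287), and the pin screw at about (197, 100). The pose estimate therefore holds to about 2 mm, and the space beyond the lever is clear, so I'll descend.

Call:
{"fn": "carry_out", "kwargs": {
  "deltas": [
    [[0,0.1,4],0],
    [[0,0.1,8],0],
    [[0,0.1,11.5],0],
    [[0,0.1,13.2],0],
    [[0,0.1,13.3],0],
    [[0,0.1,13.3],0]
  ]
}}

```text
t: 4.28
eef_pos: [0.6252, 0.024, 0.1984]
tool_rot: [-0.001, 0.998, -0.065, 0.001]
contact_force: [-0.5, 1.8, 0.1]
gripper_width: -0.003
```

Run:
```python
from h import *
# face at rest +14.5mm, and stop
o=np.array([.5078,.129]);X=np.array([.9912,-.1323]);Y=np.array([.1323,.9912])
for n,x,y in(("rest",.0995,-.093),("stop",.0685,-.093)): print(n); togo([*(o+x*X+y*Y),.197],-7.6)
read_camera("wrist"); print(models.spot_in("lever_tip","wrist")[:1], proj("wrist",(.581,-.0135,.2)))
```

```text
rest
t 4.28 pos [0.6252 0.024  0.1984] ang -7.5 zax [ 0.002  0.002 -1.   ] F [-0.49  1.78  0.12] w -0.003
shift cm [-3.08  0.44  0.13] turn 0.11
stop
t 4.28 pos [0.6252 0.024  0.1984] ang -7.5 zax [ 0.002  0.002 -1.   ] F [-0.49  1.78  0.12] w -0.003
shift cm [-6.18  0.43  0.12] turn 0.11
[{'centre': [204.0, 139.5], 'score': 0.75}] [408.89198543 231.93938597]
```

Call:
{"fn": "carry_out", "kwargs": {
  "deltas": [
    [[-1.5,0.4,0.1],0],
    [[-2.5,0.4,0.1],0],
    [[-3.2,0.4,0.1],0],
    [[-3.8,0.4,0.1],0],
    [[-3.8,0.4,0.1],0]
  ]
}}

```text
t: 5.0
eef_pos: [0.5877, 0.0245, 0.198]
tool_rot: [-0.001, 0.998, -0.066, 0.002]
contact_force: [4.4, -2.0, -0.7]
gripper_width: -0.002
```

```bash
python3 -c "
from h import *
togo([.5647,.0277,.197],-7.6)"
```

```text
t 5.0 pos [0.5877 0.0245 0.198 ] ang -7.5 zax [ 0.005  0.002 -1.   ] F [ 4.43 -2.03 -0.69] w -0.002
shift cm [-2.33 -0.02  0.09] turn 0.08
```

Call:
{"fn": "carry_out", "kwargs": {
  "deltas": [
    [[-0.6,0,0],0],
    [[-1.2,0,0],0],
    [[-1.8,0,0],0],
    [[-1.8,0,0],0]
  ]
}}

```text
t: 5.5
eef_pos: [0.5711, 0.0256, 0.1985]
tool_rot: [-0.0, 0.998, -0.066, 0.004]
contact_force: [7.0, -4.0, -1.2]
gripper_width: 0.0
```

```bash
python3 -c "
from h import *
togo([.5647,.0277,.197],-7.6)"
```

```text
t 5.5 pos [0.5711 0.0256 0.1985] ang -7.6 zax [ 0.008  0.    -1.   ] F [ 7.   -4.03 -1.22] w 0.0
shift cm [-0.66 -0.12  0.14] turn 0.04
```

Call:
{"fn": "carry_out", "kwargs": {
  "deltas": [
    [[-0.5,0,0],0],
    [[-0.5,0,0],0]
  ]
}}

```text
t: 5.75
eef_pos: [0.5673, 0.0256, 0.1986]
tool_rot: [-0.0, 0.998, -0.066, 0.005]
contact_force: [7.0, -3.0, -4.1]
gripper_width: -0.002
```

Call:
{"fn": "carry_out", "kwargs": {
  "deltas": [
    [[-0.3,0,0],0],
    [[-0.3,0,0],0]
  ]
}}

```text
t: 6.0
eef_pos: [0.5656, 0.0256, 0.1987]
tool_rot: [0.0, 0.998, -0.066, 0.007]
contact_force: [6.7, -1.5, -4.3]
gripper_width: -0.002
```

Call:
{"fn": "carry_out", "kwargs": {
  "deltas": [
    [[-0.3,0,0],0],
    [[-0.3,0,0],0]
  ]
}}

```text
t: 6.25
eef_pos: [0.564, 0.0257, 0.1987]
tool_rot: [0.001, 0.998, -0.066, 0.008]
contact_force: [6.5, -2.2, -4.1]
gripper_width: -0.001
```

Call:
{"fn": "carry_out", "kwargs": {
  "deltas": [
    [[-0.4,0,0],0],
    [[-0.4,0,0],0]
  ]
}}

```text
t: 6.5
eef_pos: [0.5619, 0.0258, 0.1988]
tool_rot: [0.001, 0.998, -0.066, 0.01]
contact_force: [8.6, -2.5, -5.1]
gripper_width: -0.001
```

Call:
{"fn": "carry_out", "kwargs": {
  "deltas": [
    [[-0.4,0,0],0],
    [[-0.4,0,0],0]
  ]
}}

```text
t: 6.75
eef_pos: [0.5616, 0.0259, 0.1993]
tool_rot: [0.001, 0.998, -0.067, 0.014]
contact_force: [14.4, -4.3, -10.4]
gripper_width: -0.0
```

Run:
```python
from h import *
togo([.5647,.0277,.197],-7.6)
im=read_camera("top"); save("top2.png",im); save("top2c.png",cv2.resize(im[200:300,180:340],(800,500),interpolation=cv2.INTER_CUBIC))
```

```text
t 6.75 pos [0.5616 0.0259 0.1993] ang -7.6 zax [ 0.028 -0.005 -1.   ] F [ 14.41  -4.33 -10.35] w -0.0
shift cm [ 0.27 -0.22  0.24] turn -0.03
```

View pics/top2c.png

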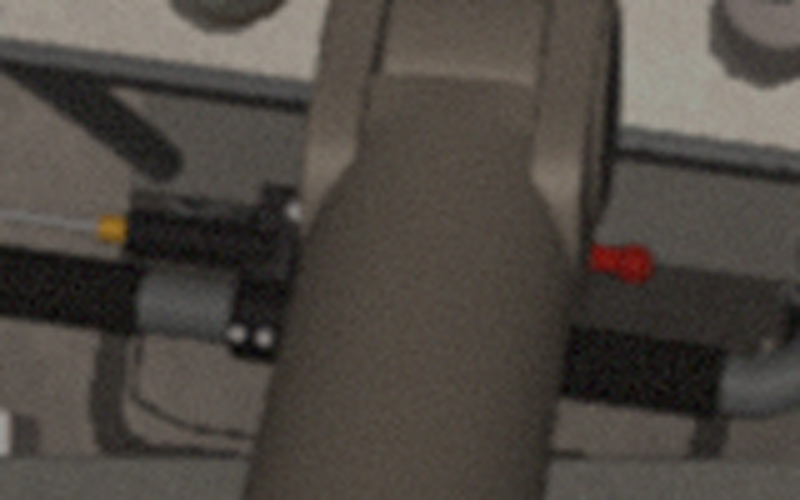

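The red ball sits at about (252, 306) in full-frame pixels, so the lever looks parallel to the bar. The force rose from 9 to 14 N with almost no travel, which means the stop. I'll hold briefly and check.

Call:
{"fn": "carry_out", "kwargs": {
  "deltas": [
    [[-0.35,0,0.1],0],
    [[-0.35,0,0.1],0],
    [[-0.35,0,0.1],0]
  ]
}}

```text
t: 7.18
eef_pos: [0.5618, 0.0258, 0.1992]
tool_rot: [0.002, 0.998, -0.067, 0.018]
contact_force: [12.1, -2.9, -5.6]
gripper_width: 0.001
```

Run:
```python
from h import *
togo([.5647,.0277,.197],-7.6)
print("tip meas",atz("top",(252.4,306),.2),"expect",(.537,-.0142), proj("top",(.537,-.0142,.2)))
```

```text
t 7.17 pos [0.5618 0.0258 0.1992] ang -7.7 zax [ 0.036 -0.006 -0.999] F [12.14 -2.95 -5.61] w 0.001
shift cm [ 0.25 -0.22  0.23] turn -0.05
tip meas [ 0.53662642 -0.01581486  0.2       ] expect (0.537, -0.0142) [252.22983675 305.27816082]
```

The lever's tip measures within 2 mm of its position at the stop. Releasing now.

Call:
{"fn": "carry_out", "kwargs": {
  "deltas": [
    [[2,0,0],0],
    [[4,0,0.1],0],
    [[5.5,0,0.2],0],
    [[5.5,0,0.2],0],
    [[5.5,0,0.2],0],
    [[5.5,0,0.2],0]
  ]
}}

```text
t: 7.92
eef_pos: [0.6156, 0.0186, 0.1992]
tool_rot: [0.002, 0.998, -0.067, 0.018]
contact_force: [0.7, -0.0, 0.3]
gripper_width: 0.001
```

Run:
```python
from h import *
togo([.5618,.0258,.198],-7.6)
im=read_camera("wrist"); save("w2.png",im)
im=read_camera("top"); save("top3c.png",cv2.resize(im[200:300,180:340],(800,500),interpolation=cv2.INTER_CUBIC))
i=im[220:265,295:325].astype(int); m=(i[...,0]>1.8*i[...,1])&(i[...,0]>1.8*i[...,2])&(i[...,0]>60)
v,u=np.nonzero(m); print("red rows",v.min()+220,v.max()+220,"cols",u.min()+295,u.max()+295,"expect tip",proj("top",(.581,-.0135,.2)))
```

```text
t 7.92 pos [0.6156 0.0186 0.1992] ang -7.7 zax [ 0.035 -0.006 -0.999] F [ 0.7  -0.03  0.35] w 0.001
shift cm [-5.43  0.01 -0.08] turn -0.05
red rows 229 235 cols 299 310 expect tip [232.75675635 305.16955575]
```

View pics/w2.png

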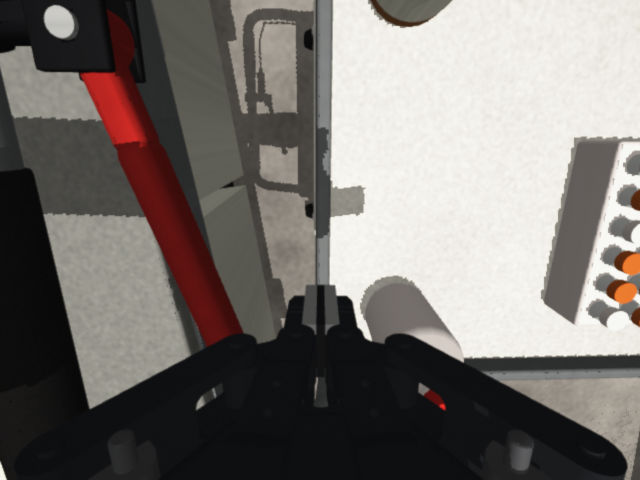

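The lever is back out: its ball is at rows 229–235 in the top view, as at the start, and the wrist view shows the fingers clear of it. Now the second press.

Call:
{"fn": "carry_out", "kwargs": {
  "deltas": [
    [[-1,0,0],0],
    [[-2,0,0],0],
    [[-3,0,0],0],
    [[-4,0,0],0],
    [[-4.6,0,0],0],
    [[-5.1,0,0],0],
    [[-5.5,0,0],0],
    [[-5.8,0,0],0],
    [[-5.8,0,0],0],
    [[-5.8,0,0],0]
  ]
}}

```text
t: 9.28
eef_pos: [0.5617, 0.0236, 0.1989]
tool_rot: [0.003, 0.997, -0.068, 0.023]
contact_force: [10.6, -7.9, -2.2]
gripper_width: -0.0
```

Run:
```python
from h import *
togo([.5618,.0258,.198],-7.6)
im=read_camera("top"); save("top4.png",im)
i=im[220:265,300:325].astype(int); m=(i[...,0]>1.8*i[...,1])&(i[...,0]>1.8*i[...,2])&(i[...,0]>60)
v,u=np.nonzero(m); print("red rows",v.min()+220,v.max()+220,"cols",u.min()+300,u.max()+300)
i=cv2.imread("pics/top2.png")[220:265,300:325,::-1].astype(int); m=(i[...,0]>1.8*i[...,1])&(i[...,0]>1.8*i[...,2])&(i[...,0]>60)
v,u=np.nonzero(m); print("first press",v.min()+220,v.max()+220,"cols",u.min()+300,u.max()+300)
togo([.5618,.0258,.198],-7.6)
```

```text
t 9.28 pos [0.5617 0.0236 0.1989] ang -7.8 zax [ 0.045 -0.008 -0.999] F [10.57 -7.9  -2.18] w -0.0
shift cm [-0.02 -0.22  0.09] turn -0.17
red rows 249 256 cols 300 310
first press 249 256 cols 300 310
t 9.32 pos [0.5617 0.0237 0.1989] ang -7.8 zax [ 0.045 -0.008 -0.999] F [10.62 -7.02 -2.09] w -0.001
shift cm [-0.02 -0.21  0.09] turn -0.17
```

Call:
{"fn": "carry_out", "kwargs": {
  "deltas": [
    [[-0.5,0,0],0],
    [[-0.5,0,0],0],
    [[-0.5,0,0],0],
    [[-0.5,0,0],0]
  ]
}}

```text
t: 9.82
eef_pos: [0.5613, 0.0235, 0.2002]
tool_rot: [0.003, 0.997, -0.068, 0.028]
contact_force: [17.7, -3.7, -9.4]
gripper_width: -0.001
```

Run:
```python
from h import *
togo([.5618,.0258,.198],-7.6)
ims=np.mean([read_camera("top") for _ in range(3)],0).astype(np.uint8)
for n in["amber_bottle","wash_bottle","beaker","tip_box","carton"]: print(n,[np.round(d["centre"],1) for d in models.spot_in(n,"top")[:1]])
i=ims[220:265,300:325].astype(int); m=(i[...,0]>1.8*i[...,1])&(i[...,0]>1.8*i[...,2])&(i[...,0]>60)
v,u=np.nonzero(m); print(v.min()+220,v.max()+220,v.mean()+220)
togo([.5618,.0258,.198],-7.6)
```

```text
t 9.82 pos [0.5613 0.0235 0.2002] ang -7.8 zax [ 0.056 -0.01  -0.998] F [17.65 -3.66 -9.44] w -0.001
shift cm [ 0.   -0.24  0.22] turn -0.2
amber_bottle [array([186. , 222.9])]
wash_bottle [array([199.7, 335.9])]
beaker [array([327.3, 159.1])]
tip_box [array([334.4, 413.6])]
carton [array([325. , 471.9])]
249 256 252.22388059701493
t 10.22 pos [0.5613 0.0234 0.2002] ang -7.8 zax [ 0.056 -0.01  -0.998] F [16.92 -3.48 -9.59] w 0.001
shift cm [-0.   -0.24  0.22] turn -0.2
```

```bash
python3 -c "
from h import *
print(bot.hand_in()); togo([.5618,.0258,.198],-7.6)"
```

```text
the job is handed in; nothing more can be done
None
the job is handed in; nothing more can be done
```

I pressed the brake lever in to its stop with the backs of the shut fingers, let it spring right back out, then pressed it in again. I handed the job in at about 10 s with the arm still holding it there.

- **First press:** the push reached about 14 N. The force jumped with almost no travel, and the lever's ball was within 2 mm of where it should be at the stop.
- **Release:** the wrist force read under 1 N. The ball was back at its starting place in the top view, and the wrist view showed the fingers clear.
- **Final hold:** the push was steady at about 17 N along the press. A harder push of about 6.5 N moved the lever only 0.4 mm, so it is against the stop. The ball was at the same pixels as in the first press.
- **Push bar:** no check measured contact with the bar directly. The fingers were positioned to stop short of it.
- **Bystanders:** the bottles, beaker, tip box and carton were found within about 4 pixels of where they started. That is within the detector's scatter, and nothing was near the fingers' path.

- **Tilt:** the tool leaned over by about 3° while pressing, and I could not correct it.
- **Side force:** about 9 N of vertical friction remained on the lever at the end.

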